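Set the guide tube of an angled drilling jig to its ring mark and lock it

ROBOT

A 6-joint arm with a two-finger parallel gripper is mounted at the origin on a cart in front of the work surface, level with it; the furniture and walls round the work are solid. World frame = base frame: x ahead of the robot, y to its left, z up, the work surface at z = 0. Lengths are in m, angles in rad, forces in N, time in s.
With the tool pointing down it reaches from about 0.3 to 0.775 m from the base axis. Payload 14.6 kg.
Tool frame: the origin (TCP) lies at the very end of the fingers, on their centre line; the grasp point (between the pads) lies 19 mm behind it; z points along the fingers, y is the line along which they close (so a half turn about z gives the same grasp; the last joint's range is limited). The gripper opens to 94 mm and grips with 3 to 60 N. Pads are 16 mm wide; open, the fingers measure 119 mm over their backs; the gripper's body (75 mm by 177 mm) begins 78 mm behind the grasp point.
Start: joints at [-1.324, 0.3, 1.521, -0, 1.321, -0.067], TCP at [0.17, -0.523, 0.205] pointing down, gripper open.
Joint ranges: [-3.03, 3.03], [-0.79, 2.21], [0.23, 2.52], [-1.04, 4.18], [0, 3.07], [-2.55, 2.55]. Speed limits (rad/s): [2.22, 2.22, 2.57, 3.14, 3.14, 3.14].

INTERFACE

Orientations are given as [roll, pitch, yaw] about the fixed x, y, z axes, in that order (R = Rz(yaw) Ry(pitch) Rx(roll)).
In Python, from station import ctrl gives the robot as it stands.
- The arm moves only by the tool carry_out, never from a script. Its argument "motion" is text: rows parted by semicolons, each of 7 numbers parted by spaces: the shift along the world's x, y, z in m, then the turn, a rotation vector about the world's x, y, z in degrees, then the closure in counts, from 0 (fully open) to 255 (shut). In form: dx dy dz wx wy wz hand; .... A call has 1 to 20 rows; each row shifts and turns the commanded pose from where the row before left it; what a row does not reach is not made up. A row lasts 1/12 s, in which the tool goes at most 41.7 mm and 7.16 degrees, less where a joint would pass 70% of its speed; a pose out of reach is approached as far as the arm can. A call is refused whole if a number of a shift passes 0.0417 or a number of a turn 7.16, either way. A call with a gripper value outside its range is refused whole. The fingers move at their own pace and stop on an object; "grip_force" is the grip in N (left out, the last holds). Time passes only in rows, so rows that do not move let the fingers close. It gives the time, the measured TCP pose, the force, the opening and the grip force at its end, in the units of the state.
- ctrl.get_obs(): the state, without advancing time (a new reading comes with each control period).
- ctrl.camera(name): name is "side" or "top"; returns a dict with "pixels" (420x560x3 uint8, red, green, blue), "range_z" (420x560 float32, m along the optical axis (not along the pixel's ray), 0 where there is no reading), "K" (3x3 intrinsics, pixels), "position" and "attitude" of the camera in the world. Camera axes: x right, y up, looking along -z (the intrinsics and any distortion apply to the point x, -y, -z); pixel columns grow to the right and rows downward; lengths in m; the calibration is good to about 2 mm. A picture is of the moment at which its call begins.
- ctrl.hand_in(): hands the job in; it is judged then, once.
The state is a dict: "time_s": time; "qpos": joint angles; "joint_vel": joint speeds; "tau": joint torques, N m; "ee_pos": TCP position; "eef_rot": TCP orientation; "force": force on the tool from outside, world axes, zero at the start; "moment": the same for the moment, N m; "grip_width": finger opening in m; "grip_force": force on a finger pad.
Only numpy, scipy, OpenCV 4.12 (cv2) and the standard library are available. Lean on these libraries where they do the work, as an engineer would, in place of code of your own. Each camera call takes 0.05 s, during which the arm holds its last target. There are 200 camera calls.

TASK

Get the drilling jig ready for the neck blank: take the longer guide tube (the one in the rack that stands higher) and slide it, narrow end first, down the leaning bore of the jig until the dark ring turned on its shank is level with the mouth of the bore, no deeper, so that its nose stays clear of the wood. Then swing the clamping lever down as far as it goes to lock the tube at that depth, and leave the short tube standing in the rack and the calliper and hex key where they lie.

Things in the scene. Friction and masses are not known exactly. Their poses are not given: they have to be found in the camera images.
- guide_tube: The longer steel guide tube, 149 mm, loose, 0.16 kg, upright in one of the rack's holes at the start. Shank 25 mm diameter, 117 mm long, nose bevelled over the last 3 mm; above it a knurled head 34 mm diameter, 32 mm long, to be gripped. A dark ring 3 mm wide is turned on the shank. Origin: centre of the nose end face; +z along the tube to the head.
- guide_tube_ring (a point): Point on the axis of the longer guide tube at the middle of the dark ring, 77 mm above the nose; axes as the tube's.
- guide_tube_head (a point): Centre of the knurled head of the longer guide tube, on its axis, 133 mm above the nose (16 mm below the top end); axes as the tube's.
- short_tube: The shorter guide tube, steel, 107 mm long (shank 25 mm in diameter and 75 mm long, the same head), standing in the other hole of the rack, 85 mm from the longer one; it stays there. Origin: centre of its nose end; +z to its head.
- tube_rack: Beech rack fixed to the bench, 80 (x) x 164 (y) x 45 mm high, origin under its centre. Two flat-bottomed holes, 27.4 mm diameter, 30 mm deep (floor 15 mm above the bench), at x = +8 mm, y = -42.5 and +42.5 mm; three thin drills stand 34 mm out of its top at x = -26 mm, y = -20, 0, 20 mm.
- jig: Angled aluminium drilling jig, fixed: base plate 200 (x) x 112 (y) x 10 mm, two round-topped cheeks 106 mm high at y = -35..-24 and 24..35 mm, the leaning clamp barrel between them. Origin: on the underside, straight below the centre of the barrel; +z up; the mouth of the bore leans to -x; the lever is on the -y side. Its place and yaw vary.
- bore_mouth (a point): Centre of the bore's rim, on top of the jig's barrel, 110 mm above the bench. +z points out of the bore along its axis, 35 degrees from vertical, leaning to the jig's -x; +y is the jig's y. The tube goes in straight along -z. From the rim (54 mm outside) the bore narrows over 6 mm from 34 to 26.2 mm diameter and stays so; no stop inside.
- bore_foot (a point): Centre of the open lower end of the bore, 65 mm below the rim; axes as bore_mouth. From 23 mm below the rim a sprung nylon shoe in the wall brakes the tube: sliding it takes about 4 to 15 N, and it stays where it is let go. With its ring level with the rim the tube's nose stands 12 mm out of the foot; 9 mm further it meets the wood.
- neck_blank: Mahogany neck blank, 150 x 45 x 22 mm, held flat on the jig's base under the barrel, its top 32 mm above the bench. Origin: centre of its underside.
- clamp_lever (a joint): Angle of the clamping lever, rad: 0 = open, the arm 70 degrees above level, pointing to the jig's -x; 1.134 = fully down on its stop, 5 degrees above level, pointing to the jig's -x. Starts at 0 to 0.3 and stays where left. It swings about the jig's y axis through lever_hub; 2 to 3 N at the tip moves it. Fully down it presses the shoe hard on the tube.
- lever_tip (a point): Centre of the rounded tip of the black lever arm, 16 mm thick there, 88 mm from the hinge axis and about 80 mm to the jig's -y side of the bore axis.
- lever_hub (a point): Point on the lever's hinge axis, in the plane in which the tip swings, about 60 mm above the bench and 30 mm to the jig's -x of its origin.
- calliper: Digital calliper, 190 x 62 x 15 mm, lying flat on the bench to the right of the jig; to be left alone.
- hex_key: Black hex key, 95 x 33 x 5 mm, lying flat on the bench to the right of the jig, nearer the robot; to be left alone.

How it is judged:
By the outcome, as a careful person would: the job done as asked, in the order asked, and still so for the second after the job is handed in, with the robot touching nothing.
It also fails if it takes over 56 s, if anything falls off the work surface, if the arm or the gripper's body presses on something with over 40 N, if the wrist force passes 120 N, or if a joint passes its speed limit or range.

## Working session

There is one attempt and no reset: what is moved stays moved. The work goes in short steps, Python scripts to look and compute and a tool call to move; the robot and the scene stay as the last step left them, time stands still between calls to the robot, and variables do not carry over. Pictures are saved under pics/ and viewed, at most 10 in all, crops included, and the job is handed in when it is done.

Besides the shell and the picture viewer there is one more tool, called after "Request:" in YAML: its name, and indented under it one key for each argument. carry_out: Moves the arm, as the interface text tells. Its arguments: {"type":"object","properties":{"motion":{"type":"string"},"grip_force":{"type":"number"}},"required":["motion"]}

```bash
ls; mkdir -p pics; cat > h.py <<'E'
import numpy as np, cv2
from scipy.spatial.transform import Rotation as R
from station import ctrl
def cam(n):
    c=ctrl.camera(n); return c
def rot(c):
    a=np.array(c["attitude"],float)
    return a if a.shape==(3,3) else (R.from_euler('xyz',a).as_matrix() if a.size==3 else None)
def cloud(c):
    h,w=c["range_z"].shape; K=c["K"]; v,u=np.mgrid[:h,:w]; z=c["range_z"]
    P=np.stack([(u-K[0,2])/K[0,0]*z,-(v-K[1,2])/K[1,1]*z,-z],-1)
    P=P@rot(c).T+np.array(c["position"]); P[z<=0]=np.nan
    return P
def save(c,n): cv2.imwrite(f"pics/{n}.png",c["pixels"][:,:,::-1])
E
python3 - <<'E'
from h import *
for n in("top","side"):
    c=cam(n); save(c,n+"0"); np.savez(n+"0.npz",**c)
    print(n,c["K"],c["position"],c["attitude"],[k for k in c])
print(ctrl.get_obs())
E
```

```text
pics
top [[399.55444916   0.         277.693434  ]
 [  0.         399.55444916 210.08404266]
 [  0.           0.           1.        ]] [ 0.34949598 -0.00443179  1.0810848 ] [ 0.18067503  0.02211422 -1.57232837] ['pixels', 'range_z', 'K', 'position', 'attitude']
side [[417.62698964   0.         282.47837498]
 [  0.         417.62698964 205.27283632]
 [  0.           0.           1.        ]] [0.60442465 0.62486483 0.95224868] [ 6.52641848e-01 -2.20766234e-03  3.04028464e+00] ['pixels', 'range_z', 'K', 'position', 'attitude']
{'time_s': 0.1, 'qpos': array([-1.32363641e+00,  3.00408777e-01,  1.52153715e+00,  1.46835203e-05,
        1.32072469e+00, -6.66320840e-02]), 'joint_vel': array([-3.95408892e-05, -1.54023608e-03, -8.28094843e-04,  5.27670969e-05,
        3.67539925e-04, -3.83962846e-04]), 'tau': array([-1.44399968e-03, -5.32654345e+01, -3.53286445e+01,  7.09199044e-02,
        2.35351530e-02, -6.72946840e-05]), 'ee_pos': array([ 0.16969   , -0.5229056 ,  0.20493911]), 'eef_rot': array([-3.14051803e+00, -8.59647526e-05,  3.13788310e-01]), 'force': array([ 0.37567033, -0.33622812,  0.17870866]), 'moment': array([ 0.01317466, -0.02136044, -0.02078671]), 'grip_force': 0.0, 'grip_width': 0.09432493814554069}
```

View pics/top0.png

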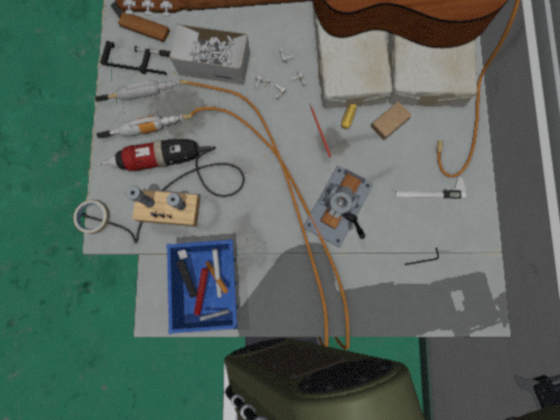

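View pics/side0.png

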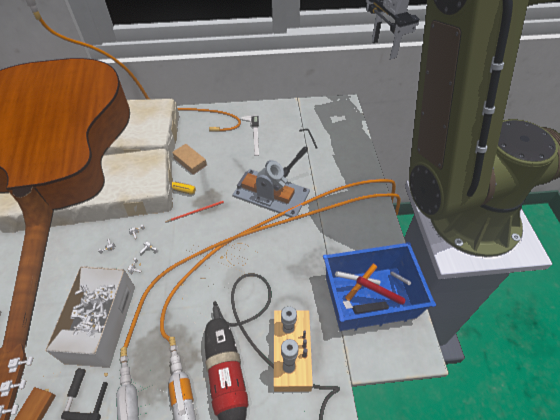

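```bash
python3 - <<'E'
from h import *
for n in("top","side"):
    c=dict(np.load(n+"0.npz")); P=cloud(c); z=c["range_z"]
    print(n,(z>0).mean())
    f=P[np.isfinite(P[...,2])]
    b=f[abs(f[:,2])<.02]; print("bench med z",np.median(b[:,2]))
    # high things on bench
    m=(f[:,0]>.25)&(f[:,0]<.9)&(abs(f[:,1])<.5)&(f[:,2]>.03)&(f[:,2]<.25)
    g=f[m]; print(g.min(0),g.max(0))
E
```

```text
top 0.9962585034013606
bench med z -0.0008738922762272505
[ 0.25003063 -0.49996277  0.03001155] [0.89999481 0.49948153 0.1672965 ]
side 0.9781547619047619
bench med z 0.0002096960093280753
[ 0.25000141 -0.49988054  0.0300002 ] [0.8999969  0.45519881 0.16793094]
```

The top view shows the rack at about (165,207), with the long tube's head at (140,193) and the short one at (177,200). The jig is near (342,203) with its lever at (360,225), and the calliper and hex key are to its right. The side view shows the same layout. Next I measure.

```bash
python3 - <<'E'
from h import *
C={}
for n in("top","side"):
    c=dict(np.load(n+"0.npz")); P=cloud(c); C[n]=(c,P)
    def near(x,y,r): return np.hypot(P[...,0]-x,P[...,1]-y)<r
    if n=="top":
        for uv in((140,193),(177,200),(342,203),(362,233)): print(uv,P[uv[1],uv[0]])
    # tubes
    for zlo,zhi in((.155,.175),(.113,.130)):
        m=(P[...,2]>zlo)&(P[...,2]<zhi)&(P[...,1]>.2)&(P[...,1]<.5)&(P[...,0]>.3)&(P[...,0]<.5)
        q=P[m]; 
        if len(q)>3:
            e=cv2.minEnclosingCircle(q[:,:2].astype(np.float32)); print(n,zlo,len(q),np.median(q,0),e)
    # jig base
    x0,y0=C["top"][1][203,342][:2]
    for zlo,zhi in((.005,.016),):
        m=near(x0,y0,.14)&(P[...,2]>zlo)&(P[...,2]<zhi)
        m=cv2.morphologyEx(m.astype(np.uint8),cv2.MORPH_OPEN,np.ones((3,3)))
        q=P[m>0]; print(n,"base",len(q),cv2.minAreaRect((q[:,:2]*1000).astype(np.float32)),np.median(q[:,2]))
    q=P[near(x0,y0,.14)&(P[...,2]>.085)&(P[...,2]<.2)]; print("jig top",q.min(0),q.max(0),len(q))
    im=c["pixels"][:,:,::-1]
    if n=="top": k=im[150:260,290:400]; r=im[170:240,120:210]; 
    else: k=im[140:225,220:325]; r=im[295:395,260:330]
    cv2.imwrite(f"pics/{n}_j.png",cv2.resize(k,(390,390 if n=="top" else 316),interpolation=cv2.INTER_CUBIC))
a=cv2.imread("pics/top_j.png");b=cv2.imread("pics/side_j.png");b=cv2.copyMakeBorder(b,0,390-b.shape[0],0,0,0)
cv2.imwrite("pics/jig.png",np.hstack([a,b]))
E
```

```text
(140, 193) [0.56154035 0.34444386 0.15763736]
(177, 200) [0.55126127 0.26462591 0.12278785]
(342, 203) [ 0.55105323 -0.14724263  0.07406735]
(362, 233) [ 0.46513366 -0.18229104  0.14227325]
top base 1514 ((557.258544921875, -101.50657653808594), (187.62037658691406, 240.5075225830078), 60.51792907714844) 0.009008337918154474
jig top [ 0.45136841 -0.18778565  0.08506306] [ 0.59789337 -0.10755211  0.14554079] 611
side base 1128 ((560.4818725585938, -103.07916259765625), (187.643310546875, 236.19778442382812), 61.53925323486328) 0.010035922285337007
jig top [ 0.4536805  -0.18498181  0.08500326] [ 0.59865322 -0.10220801  0.14570053] 540
```

View pics/jig.png

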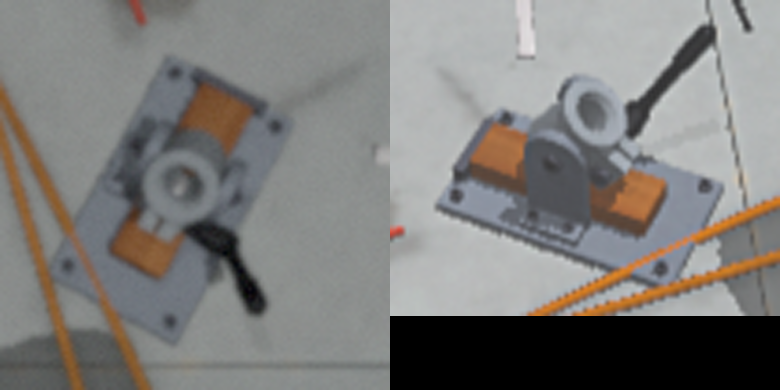

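The crop shows the jig clearly: rim ring at crop (180,185) left and lever tip at (258,300), with the jig's −x pointing down-left. The hoses corrupt the plate fit, so I'll mask them out and refine.

```bash
cat > m.py <<'E'
from h import *
from scipy.optimize import least_squares
C={n:dict(np.load(n+"0.npz")) for n in("top","side")}
for n,c in C.items():
    P=cloud(c); hsv=cv2.cvtColor(c["pixels"],cv2.COLOR_RGB2HSV)
    for z0 in(.164,.122):
        m=(abs(P[...,2]-z0)<.006)&(P[...,1]>.2)&(P[...,1]<.42)&(P[...,0]>.45)&(P[...,0]<.65)
        q=P[m]
        print(n,z0,len(q),np.median(q,0).round(4),cv2.minEnclosingCircle(q[:,:2].astype(np.float32)))
    d=np.hypot(P[...,0]-.555,P[...,1]+.12)<.16
    m=d&(P[...,2]>.004)&(P[...,2]<.016)&(hsv[...,1]<75)
    k,l,s,_=cv2.connectedComponentsWithStats(m.astype(np.uint8),connectivity=4)
    i=1+np.argmax(s[1:,4]); q=P[l==i]
    r=cv2.minAreaRect((q[:,:2]*1000).astype(np.float32)); print(n,"base",len(q),r)
    # wood block
    m=d&(abs(P[...,2]-.032)<.006)&(hsv[...,1]>90); q=P[m]
    print("wood",len(q),cv2.minAreaRect((q[:,:2]*1000).astype(np.float32)))
    # lever: dark
    m=d&(P[...,2]>.05)&(hsv[...,2]<75); q=P[m]; o=q[np.argsort(-q[:,2])][:400]
    print("lever",len(q),q.min(0).round(3),q.max(0).round(3), o[:10].mean(0).round(4))
E
python3 m.py
```

```text
top 0.164 151 [0.5606 0.3607 0.1627] ((0.5611547827720642, 0.3612833321094513), 0.01731390319764614)
top 0.122 147 [0.5536 0.2767 0.1204] ((0.5510470867156982, 0.3081200122833252), 0.04817178100347519)
top base 1028 ((556.8433837890625, -144.93167114257812), (111.80903625488281, 198.50314331054688), 60.42732238769531)
wood 376 ((568.2199096679688, -150.87782287597656), (43.39268493652344, 150.64450073242188), 60.35029220581055)
lever 224 [ 0.453 -0.188  0.051] [ 0.594 -0.106  0.146] [ 0.459 -0.182  0.144]
side 0.164 243 [0.563  0.3635 0.1637] ((0.5625793933868408, 0.3624163568019867), 0.01713109388947487)
side 0.122 194 [0.5551 0.2792 0.1217] ((0.5569902062416077, 0.31676697731018066), 0.0576762780547142)
side base 808 ((556.573486328125, -123.738037109375), (222.15182495117188, 107.72369384765625), 1.735519289970398)
wood 345 ((568.53271484375, -148.1212615966797), (48.87068557739258, 151.01834106445312), 62.047576904296875)
lever 145 [ 0.456 -0.183  0.06 ] [ 0.586 -0.111  0.146] [ 0.4604 -0.1784  0.1436]
```

```bash
cat > r.py <<'E'
from h import *
yaw=np.radians(-29.6); Rj=R.from_euler('z',yaw)
n=Rj.apply([-np.sin(np.radians(35)),0,np.cos(np.radians(35))]); ex=Rj.apply([np.cos(np.radians(35)),0,np.sin(np.radians(35))]); ey=Rj.apply([0,1,0])
if __name__=="__main__":
  for nm in("top","side"):
    c=dict(np.load(nm+"0.npz")); P=cloud(c)
    f=P[np.isfinite(P[...,2])]
    f=f[(np.hypot(f[:,0]-.54,f[:,1]+.135)<.06)&(f[:,2]>.085)&(f[:,2]<.135)]
    h=f@n; hist,e=np.histogram(h,bins=np.arange(h.min(),h.max()+.001,.001)); 
    i=np.argmax(np.convolve(hist,[1,1,1],'same')); h0=np.median(h[abs(h-e[i]-.0005)<.002]); 
    q=f[abs(h-h0)<.003]; ab=np.stack([q@ex,q@ey],1)
    (cx,cy),r=cv2.minEnclosingCircle((ab*1000).astype(np.float32)); 
    # inner/outer extents
    lo,hi=ab.min(0),ab.max(0); ctr=(lo+hi)/2
    # inner hole
    d=np.hypot(*(ab-np.array([cx,cy])/1000).T)
    p=cx/1000*ex+cy/1000*ey+h0*n
    print(nm,len(q),"ctr",p.round(4),"r",r,"rin",np.percentile(d,[0,2,50,98]).round(4),"ext",(hi-lo).round(4),"p2",(ctr[0]*ex+ctr[1]*ey+h0*n).round(4))
    # plane normal by SVD
    q=q[d<.027]; u,s,vt=np.linalg.svd(q-q.mean(0)); v=vt[2]*np.sign(vt[2,2]); print("normal",v.round(3),"exp",n.round(3))
E
python3 r.py
```

```text
top 231 ctr [ 0.5304 -0.1487  0.1028] r 45.04793167114258 rin [0.0014 0.0038 0.028  0.0447] ext [0.0586 0.0812] p2 [ 0.536  -0.1501  0.1066]
normal [-0.482  0.297  0.824] exp [-0.499  0.283  0.819]
side 165 ctr [ 0.5299 -0.1455  0.1027] r 46.249515533447266 rin [0.0017 0.0032 0.0292 0.0459] ext [0.0589 0.0862] p2 [ 0.5358 -0.1491  0.1074]
normal [-0.491  0.274  0.827] exp [-0.499  0.283  0.819]
```

```bash
cat > r2.py <<'E'
from r import *
for nm,o in(("top",[.5568,-.1449]),("side",[.5584,-.143])):
    c=dict(np.load(nm+"0.npz")); P=cloud(c); V=c["pixels"].max(-1)
    f=P[np.isfinite(P[...,2])&(V>80)]
    g=np.r_[o,0]+Rj.apply([-.019,0,.110])
    for it in range(6):
        d=f-g; q=d[(abs(d@n)<.003)&(np.hypot(d@ex,d@ey)<.031)]
        # rim ring edge points: radial min/max per angle
        a,b=q@ex,q@ey; th=np.arctan2(b,a); rr=np.hypot(a,b)
        k=((th+np.pi)/(2*np.pi)*16).astype(int)%16
        mx=np.array([rr[k==i].max() if (k==i).any() else np.nan for i in range(16)])
        mn=np.array([rr[k==i].min() if (k==i).any() else np.nan for i in range(16)])
        t=(np.arange(16)+.5)/16*2*np.pi-np.pi; ok=np.isfinite(mx)
        s=(mx+mn)/2
        A=np.c_[np.cos(t),np.sin(t),np.ones(16)][ok]; sol=np.linalg.lstsq(A,s[ok],rcond=None)[0]
        g=g+sol[0]*ex+sol[1]*ey+np.median(q@n)*n
    print(nm,len(q),g.round(4),(mn*1000).round(1),(mx*1000).round(1),"jigframe",Rj.inv().apply(g-np.r_[o,0]).round(4))
E
python3 r2.py
```

```text
top 230 [ 0.5452 -0.1389  0.1087] [15.3 16.3 15.9 15.7 14.5 15.5 15.6 15.9 15.3 14.1 15.9 15.9 14.5 14.4
 15.3 12.2] [26.7 25.9 26.8 26.4 25.4 25.7 25.9 26.2 26.5 25.8 26.4 26.7 26.8 26.6
 27.3 26.4] jigframe [-0.0131 -0.0005  0.1087]
side 160 [ 0.5465 -0.1363  0.1098] [17.7 15.5 14.9 13.5 18.1 14.3 16.6 15.3 16.4 17.3 17.4 16.4 16.6 16.6
 16.8 14. ] [26.3 27.4 27.3 29.  27.  28.2 25.8 25.1 25.6 27.  25.  27.2 25.8 26.8
 26.5 25.2] jigframe [-1.360e-02 -1.000e-04  1.098e-01]
```

Request:
carry_out:
  motion: ".03 .02 .008 0 0 7.07 0;.03 .02 .008 0 0 7.07 0;.03 .02 .008 0 0 7.07 0;.03 .02 .008 0 0 7.07 0;.03 .02 .008 0 0 7.07 0;.03 .02 .008 0 0 7.07 0;.012 .034 0 0 0 0 0;.012 .034 0 0 0 0 0;.012 .034 0 0 0 0 0;.012 .034 0 0 0 0 0;.012 .034 0 0 0 0 0;.012 .034 0 0 0 0 0;.012 .034 0 0 0 0 0;.012 .034 0 0 0 0 0;.012 .034 0 0 0 0 0;.012 .034 0 0 0 0 0;.012 .034 0 0 0 0 0;.012 .034 0 0 0 0 0;.012 .034 0 0 0 0 0;.012 .034 0 0 0 0 0"

```text
time_s: 1.77
ee_pos: [0.5179, 0.0747, 0.2532]
eef_rot: [-3.141, 0.0, 1.054]
force: [0.1, -0.1, 0.4]
grip_width: 0.0938
grip_force: 0.0
```

Request:
carry_out:
  motion: ".0044 .0287 0 0 0 0 0;.0044 .0287 0 0 0 0 0;.0044 .0287 0 0 0 0 0;.0044 .0287 0 0 0 0 0;.0044 .0287 0 0 0 0 0;.0044 .0287 0 0 0 0 0;.0044 .0287 0 0 0 0 0;.0044 .0287 0 0 0 0 0;.0044 .0287 0 0 0 0 0;.0044 .0287 0 0 0 0 0;0 0 -.02 0 0 0 0;0 0 -.02 0 0 0 0;0 0 -.015 0 0 0 0;0 0 0 0 0 0 0;0 0 0 0 0 0 0"

```text
time_s: 3.02
ee_pos: [0.5616, 0.3597, 0.198]
eef_rot: [-3.141, 0.001, 1.054]
force: [0.1, -0.8, 0.7]
grip_width: 0.0937
grip_force: 0.0
```

```bash
python3 - <<'E'
from h import *
a=[]
for n,(u0,u1,v0,v1) in(("top",(90,230,140,260)),("side",(220,370,230,390))):
    c=cam(n); P=cloud(c); np.savez(n+"1.npz",**c)
    m=(np.hypot(P[...,0]-.562,P[...,1]-.362)<.09)&(P[...,2]>.19)&(P[...,2]<.27); q=P[m]; print(n,len(q), q.min(0) if len(q) else 0, q.max(0) if len(q) else 0)
    a.append(cv2.resize(c["pixels"][v0:v1,u0:u1,::-1],(390,380)))
cv2.imwrite("pics/g1.png",np.hstack(a))
E
```

```text
top 79 [0.59688689 0.32269805 0.19622166] [0.60673434 0.34388323 0.26796881]
side 139 [0.5133874 0.3292829 0.1972352] [0.61790917 0.39803569 0.26941689]
```

View pics/g1.png

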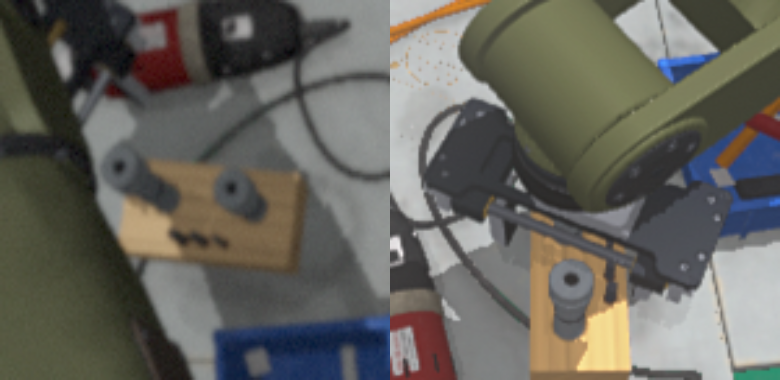

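The crops show the fingers straddling the long tube. On the left, the tube head is at (120,165) beside a finger, and the short tube is clear. I descend and grip.

Request:
carry_out:
  motion: "0 .002 -.014 0 0 0 0;0 0 -.014 0 0 0 0;0 0 -.014 0 0 0 0;0 0 -.014 0 0 0 0;0 0 -.013 0 0 0 0;0 0 0 0 0 0 0;0 0 0 0 0 0 255;0 0 0 0 0 0 255;0 0 0 0 0 0 255;0 0 0 0 0 0 255;0 0 0 0 0 0 255;0 0 0 0 0 0 255;0 0 0 0 0 0 255;0 0 0 0 0 0 255;0 0 0 0 0 0 255;0 0 0 0 0 0 255;0 0 0 0 0 0 255;0 0 0 0 0 0 255"
  grip_force: 45

```text
time_s: 4.62
ee_pos: [0.5618, 0.3619, 0.1295]
eef_rot: [3.142, -0.0, 1.054]
force: [-0.1, 0.1, -0.4]
grip_width: 0.0334
grip_force: 45.0
```

Request:
carry_out:
  motion: "0 0 .01 0 0 0 255;0 0 .02 0 0 0 255;0 0 .025 0 0 0 255;0 0 .03 0 0 0 255;0 0 .03 0 0 0 255;0 0 .025 0 0 0 255;-.0066 -.0354 0 0 0 0 255;-.0066 -.0354 0 0 0 0 255;-.0066 -.0354 0 0 0 0 255;-.0066 -.0354 0 0 0 0 255;-.0066 -.0354 0 -1.729 -3.0435 0 255;-.0066 -.0354 0 -1.729 -3.0435 0 255;-.0066 -.0354 0 -1.729 -3.0435 0 255;-.0066 -.0354 0 -1.729 -3.0435 0 255;-.0066 -.0354 0 -1.729 -3.0435 0 255;-.0066 -.0354 0 -1.729 -3.0435 0 255;-.0066 -.0354 0 -1.729 -3.0435 0 255;-.0066 -.0354 0 -1.729 -3.0435 0 255;-.0062 -.0356 0 -1.729 -3.0435 0 255;0 0 0 -1.729 -3.0435 0 255"

```text
time_s: 6.28
ee_pos: [0.475, -0.1033, 0.2705]
eef_rot: [2.527, 0.001, 1.049]
force: [0.3, -0.2, -1.1]
grip_width: 0.0334
grip_force: 45.0
```

Request:
carry_out:
  motion: "0 0 -.01 0 0 0 255;0 0 -.015 0 0 0 255;0 0 0 0 0 0 255;0 0 0 0 0 0 255;0 0 0 0 0 0 255"

```text
time_s: 6.7
ee_pos: [0.4768, -0.098, 0.245]
eef_rot: [2.531, -0.0, 1.055]
force: [0.7, -0.2, -2.0]
grip_width: 0.0336
grip_force: 45.0
```

```bash
python3 - <<'E'
from h import *
from r import n,ex,ey
o=ctrl.get_obs(); T=R.from_euler('xyz',o["eef_rot"]).as_matrix(); print(o["ee_pos"],T.round(3),np.array([ey,ex,-n]).T.round(3))
nose=o["ee_pos"]+.114*T[:,2]; print("nose",nose)
a=[]
for nm,(u0,u1,v0,v1) in(("top",(280,400,150,260)),("side",(220,330,100,220))):
    c=cam(nm); np.savez(nm+"2.npz",**c)
    P=cloud(c)
    d=P-nose; t=d@n; ra=d-t[...,None]*n; rr=np.linalg.norm(ra,axis=-1)
    m=(rr<.02)&(t>.005)&(t<.07); q=ra[m]; print(nm,m.sum(), "ex",np.percentile(q@ex,[2,50,98]).round(4),"ey",np.percentile(q@ey,[2,50,98]).round(4), "view", None)
    a.append(cv2.resize(c["pixels"][v0:v1,u0:u1,::-1],(390,380),interpolation=cv2.INTER_CUBIC))
cv2.imwrite("pics/p2.png",np.hstack(a))
E
```

```text
[ 0.47684613 -0.09796045  0.24501231] [[ 0.493  0.713  0.499]
 [ 0.87  -0.404 -0.283]
 [ 0.     0.573 -0.819]] [[ 0.494  0.712  0.499]
 [ 0.869 -0.405 -0.283]
 [ 0.     0.574 -0.819]]
nose [ 0.53369438 -0.13016877  0.15159443]
top 54 ex [0.0031 0.0104 0.012 ] ey [-0.0105  0.0002  0.0112] view None
side 164 ex [-0.0106  0.0037  0.0124] ey [-0.0005  0.0105  0.0143] view None
```

View pics/p2.png

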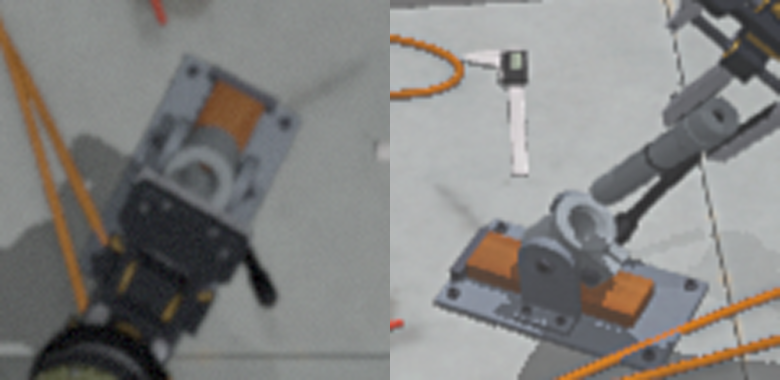

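The right crop shows the tube held straight above the bore, with the dark ring at (648,158) and the nose at (598,192). The lever tip is clear of everything. Now I fit the shank axis relative to the mouth in each camera.

```bash
cat > f.py <<'E'
from r import *
from scipy.optimize import least_squares
import sys
k=sys.argv[1]; o=ctrl.get_obs()
M={"top":np.array([.5452,-.1389,.1087]),"side":np.array([.5465,-.1363,.1098])}
nose=o["ee_pos"]+.114*R.from_euler('xyz',o["eef_rot"]).as_matrix()[:,2]
mm=(M["top"]+M["side"])/2; d=nose-mm; print("robot nose-mouth ex,ey,n",(d@ex).round(4),(d@ey).round(4),(d@n).round(4))
for nm in M:
    c=dict(np.load(nm+k+".npz")); P=cloud(c); d=P-M[nm]
    a,b,t=d@ex,d@ey,d@n; t0=(nose-M[nm])@n
    c0=np.array([(nose-M[nm])@ex,(nose-M[nm])@ey])
    for lo,hi in((5,35),(35,70),(5,70)):
        m=(np.hypot(a-c0[0],b-c0[1])<.018)&(t-t0>lo/1e3)&(t-t0<hi/1e3)
        if m.sum()<15: continue
        s=least_squares(lambda p:np.hypot(a[m]-p[0],b[m]-p[1])-.0125,c0,loss='soft_l1',f_scale=.001).x
        print(nm,lo,hi,m.sum(),"axis-mouth (ex,ey) mm",(s*1e3).round(1))
    m=np.hypot(a-c0[0],b-c0[1])<.02
    V=c["pixels"].max(-1).astype(float)
    for tt in np.arange(-6,160,3): 
        w=m&(abs((t-t0)*1e3-tt)<1.5)
        if w.sum(): print(tt,w.sum(),int(V[w].mean()),end=" | ")
    print()
E
python3 f.py 2
```

```text
robot nose-mouth ex,ey,n 0.0128 0.0003 0.0429
top 5 35 46 axis-mouth (ex,ey) mm [11.7  1.9]
top 5 70 54 axis-mouth (ex,ey) mm [11.8  1.9]
0 1 95 | 3 2 85 | 6 5 89 | 9 4 90 | 12 9 90 | 18 9 90 | 21 4 101 | 24 3 96 | 27 7 92 | 30 3 101 | 33 2 102 | 36 3 103 | 39 3 110 | 42 2 112 | 147 1 45 | 
side 5 35 72 axis-mouth (ex,ey) mm [12.2 -0.7]
side 35 70 92 axis-mouth (ex,ey) mm [12.2 -0.7]
side 5 70 164 axis-mouth (ex,ey) mm [12.2 -0.7]
3 3 128 | 6 6 109 | 9 4 113 | 12 9 103 | 15 5 104 | 18 8 106 | 21 12 106 | 24 7 112 | 27 6 97 | 30 3 114 | 33 10 104 | 36 7 99 | 39 9 108 | 42 6 101 | 45 11 106 | 48 7 102 | 51 6 100 | 54 8 109 | 57 10 96 | 60 8 113 | 63 8 103 | 66 8 104 | 69 7 101 | 72 9 92 | 75 8 87 | 78 12 77 | 81 7 90 | 84 8 95 | 87 7 103 | 90 10 103 | 93 9 99 | 96 8 95 | 99 11 100 | 102 7 98 | 105 10 104 | 108 6 92 | 111 10 97 | 114 2 97 | 117 3 89 | 120 11 94 | 123 11 97 | 126 11 93 | 129 15 97 | 132 17 103 | 135 9 93 | 138 15 94 | 141 14 91 | 144 18 90 | 147 41 99 | 150 73 108 | 153 3 97 | 156 2 51 | 159 3 80 |
```

Request:
carry_out:
  motion: "-.0045 .0023 -.0035 0 0 0 255;-.0044 .0022 -.0035 0 0 0 255;.0025 -.0014 -.0041 0 0 0 255;.0025 -.0014 -.0041 0 0 0 255;.0025 -.0014 -.0041 0 0 0 255;.0025 -.0014 -.0041 0 0 0 255;.0025 -.0014 -.0041 0 0 0 255;.0025 -.0014 -.0041 0 0 0 255;0 0 0 0 0 0 255;.0015 -.00085 -.00246 0 0 0 255;.0015 -.00085 -.00246 0 0 0 255;.0015 -.00085 -.00246 0 0 0 255;.0015 -.00085 -.00246 0 0 0 255;.0015 -.00085 -.00246 0 0 0 255;.0015 -.00085 -.00246 0 0 0 255;0 0 0 0 0 0 255"

```text
time_s: 8.13
ee_pos: [0.4915, -0.1076, 0.1975]
eef_rot: [2.531, 0.0, 1.054]
force: [0.1, -0.8, -2.6]
grip_width: 0.0334
grip_force: 45.0
```

```bash
python3 - <<'E'
from h import *
for n in("top","side"): np.savez(n+"3.npz",**cam(n))
E
python3 f.py 3|grep -v '|'; python3 -c "
from station import ctrl;o=ctrl.get_obs();print(o['force'],o['moment'])"
```

```text
robot nose-mouth ex,ey,n -0.0 -0.0008 -0.0057
top 5 35 47 axis-mouth (ex,ey) mm [-0.7  1. ]
top 5 70 49 axis-mouth (ex,ey) mm [-0.7  1. ]
side 5 35 77 axis-mouth (ex,ey) mm [-0.3 -2.2]
side 35 70 81 axis-mouth (ex,ey) mm [-0.5 -2.3]
side 5 70 158 axis-mouth (ex,ey) mm [-0.4 -2.3]
[-0.02228571 -0.15436402 -0.84990735] [0.21084234 0.25704696 0.03989171]
```

Request:
carry_out:
  motion: ".0007 .0004 .0003 0 0 0 255;.0015 -.00085 -.00246 0 0 0 255;.0015 -.00085 -.00246 0 0 0 255;.0015 -.00085 -.00246 0 0 0 255;.0015 -.00085 -.00246 0 0 0 255;0 0 0 0 0 0 255"

```text
time_s: 8.73
ee_pos: [0.4982, -0.1107, 0.188]
eef_rot: [2.531, 0.0, 1.054]
force: [-0.3, -0.9, -1.7]
grip_width: 0.0332
grip_force: 45.0
```

Request:
carry_out:
  motion: ".0015 -.00085 -.00246 0 0 0 255;.0015 -.00085 -.00246 0 0 0 255;.0015 -.00085 -.00246 0 0 0 255;.0015 -.00085 -.00246 0 0 0 255;.0015 -.00085 -.00246 0 0 0 255;.0015 -.00085 -.00246 0 0 0 255;.0015 -.00085 -.00246 0 0 0 255;.0015 -.00085 -.00246 0 0 0 255;0 0 0 0 0 0 255"

```text
time_s: 9.48
ee_pos: [0.5105, -0.1176, 0.1686]
eef_rot: [2.53, -0.0, 1.054]
force: [4.0, -3.9, -4.0]
grip_width: 0.033
grip_force: 45.0
```

Request:
carry_out:
  motion: ".0015 -.00085 -.00246 0 0 0 255;.0015 -.00085 -.00246 0 0 0 255;.0015 -.00085 -.00246 0 0 0 255;.0015 -.00085 -.00246 0 0 0 255;.0015 -.00085 -.00246 0 0 0 255;.0015 -.00085 -.00246 0 0 0 255;.0015 -.00085 -.00246 0 0 0 255;.0015 -.00085 -.00246 0 0 0 255;.0015 -.00085 -.00246 0 0 0 255;0 0 0 0 0 0 255;0 0 0 0 0 0 255"

```text
time_s: 10.4
ee_pos: [0.5238, -0.1251, 0.1465]
eef_rot: [2.531, 0.0, 1.054]
force: [4.4, -4.8, -3.7]
grip_width: 0.0338
grip_force: 45.0
```

```bash
python3 - <<'E'
from h import *
for n in("top","side"): np.savez(n+"4.npz",**cam(n))
E
python3 f.py 4; python3 - <<'E'
from h import *
a=[]
for nm,(u0,u1,v0,v1) in(("top",(290,390,150,250)),("side",(250,310,145,205))):
    c=np.load(nm+"4.npz"); a.append(cv2.resize(c["pixels"][v0:v1,u0:u1,::-1],(390,390),interpolation=cv2.INTER_CUBIC))
cv2.imwrite("pics/p4.png",np.hstack(a))
E
```

```text
robot nose-mouth ex,ey,n 0.0007 -0.0001 -0.0689
132 1 71 | 138 1 58 | 147 1 56 | 
side 35 70 34 axis-mouth (ex,ey) mm [-0.3 -0.9]
side 5 70 34 axis-mouth (ex,ey) mm [-0.3 -0.9]
54 1 104 | 63 4 104 | 66 11 109 | 69 34 115 | 72 14 112 | 75 7 88 | 78 7 76 | 81 8 93 | 84 5 96 | 87 5 101 | 90 7 100 | 93 9 105 | 96 7 99 | 99 6 101 | 102 5 115 | 105 7 94 | 108 7 102 | 111 7 95 | 114 1 99 | 117 2 82 | 120 7 95 | 123 10 93 | 126 12 98 | 129 6 99 | 132 13 104 | 135 8 91 | 138 11 95 | 141 12 97 | 144 12 83 | 147 39 103 | 150 53 110 | 153 10 96 | 156 2 52 | 159 2 93 |
```

View pics/p4.png

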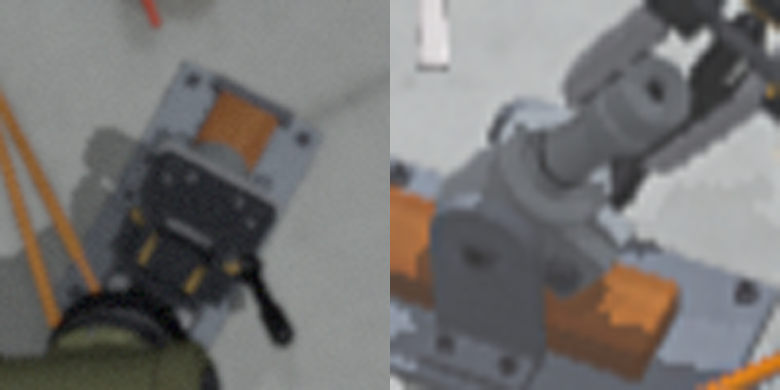

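The right crop shows the shank in the bore, with the ring at (550,155) just above the rim. I measure the remaining distance more precisely.

```bash
cat > q.py <<'E'
from r import *
import sys
M={"side":np.array([.5465,-.1363,.1098])}
# rim plane heights (side) from frame 0 ring points and several fresh frames
def rimh(c,Mc):
    P=cloud(c); d=P-Mc; rr=np.hypot(d@ex,d@ey); m=(rr>.018)&(rr<.0265)&(abs(d@n)<.004); return np.median((d@n)[m]),(d@n)[m].mean(),m.sum()
for k in sys.argv[1:]:
    c=dict(np.load("side%s.npz"%k)); Mc=M["side"]; print(k,"rim dn",rimh(c,Mc))
    if k=="0":continue
    P=cloud(c); d=P-Mc; V=c["pixels"].mean(-1)
    # ring: shank pixels near the axis (depth gives membership, position from ray/cylinder surface)
    K=c["K"]; Rc=rot(c); cp=np.array(c["position"])
    v,u=np.mgrid[:420,:560]; D=np.stack([(u-K[0,2])/K[0,0],-(v-K[1,2])/K[1,1],-np.ones_like(u,float)],-1)@Rc.T
    off={"2":(.0122,-.0007),"3":(-.0004,-.0023)}.get(k,(-.0003,-.0009))
    o=cp-Mc-off[0]*ex-off[1]*ey
    A=np.stack([D@ex,D@ey],-1); b=np.array([o@ex,o@ey])
    aa=(A**2).sum(-1); bb=A@b; cc=b@b-.0125**2; disc=bb**2-aa*cc
    s=(-bb-np.sqrt(np.maximum(disc,0)))/aa; X=o+s[...,None]*D; t=X@n
    ok=(disc>.25*aa*.0125**2)&(abs((P-cp-s[...,None]*D)@n)<.01)&(np.linalg.norm(P-cp-s[...,None]*D,axis=-1)<.008)
    ok&=(t>-.002)&(t<.14)
    tt=t[ok]; vv=V[ok]; g=np.arange(0,.125,.001)
    prof=np.array([np.average(vv,weights=np.exp(-((tt-x)/.0012)**2)+1e-9) for x in g])
    r0={"2":.12,"3":.071,"4":.0075}.get(k,.003)
    i=np.where((abs(g-r0)<.009))[0]; base=np.median(prof[i]); w=np.maximum(base-6-prof[i],0)
    print("ring t mm",1e3*(g[i]*w).sum()/w.sum(), prof[i].round(0))
E
python3 q.py 0 2 3 4
```

```text
0 rim dn (np.float64(0.00012731428107122818), np.float64(8.035321023638762e-05), np.int64(131))
2 rim dn (np.float64(0.0003764455751507117), np.float64(0.0001832569469641891), np.int64(129))
ring t mm 120.42374819258728 [99. 99. 98. 94. 92. 89. 86. 81. 72. 70. 71. 74. 81. 91.]
3 rim dn (np.float64(0.0002265751272939298), np.float64(0.0001572270955971945), np.int64(109))
ring t mm 70.86789796907023 [ 96.  96.  98.  98.  96.  93.  85.  77.  72.  69.  72.  79.  89.  92.
  92.  94.  98. 100.]
4 rim dn (np.float64(-0.00028409629492185344), np.float64(-0.00010412340729427375), np.int64(102))
ring t mm 9.153266470490275 [100.  98.  94.  93.  94.  93.  86.  79.  72.  70.  73.  77.  84.  89.
  94.  97.  98.]
```

Request:
carry_out:
  motion: ".0015 -.00085 -.00246 0 0 0 255;.0015 -.00085 -.00246 0 0 0 255;0 0 0 0 0 0 255;0 0 0 0 0 0 255"

```text
time_s: 10.83
ee_pos: [0.5268, -0.1268, 0.1416]
eef_rot: [2.531, -0.0, 1.054]
force: [3.7, -6.1, -3.7]
grip_width: 0.0334
grip_force: 45.0
```

```bash
python3 - <<'E'
from h import *
for k in "567": np.savez("side%s.npz"%k,**cam("side"))
c=np.load("side5.npz"); np.savez("top5.npz",**cam("top"))
cv2.imwrite("pics/p5.png",cv2.resize(c["pixels"][150:195,260:305,::-1],(540,540),interpolation=cv2.INTER_CUBIC))
E
python3 f.py 5|grep -v '|'; python3 q.py 5 6 7
```

```text
robot nose-mouth ex,ey,n 0.0007 -0.0 -0.0749

5 rim dn (np.float64(5.912588908529517e-05), np.float64(7.754479436924888e-05), np.int64(104))
ring t mm 2.9241793947399457 [ 82.  78.  73.  71.  73.  79.  86.  88.  91.  94.  98. 100.]
6 rim dn (np.float64(1.9467945697261646e-05), np.float64(-5.166336347936272e-05), np.int64(102))
ring t mm 2.886137066384319 [ 82.  78.  73.  71.  73.  79.  86.  89.  91.  94.  97. 100.]
7 rim dn (np.float64(0.00031894475846283273), np.float64(0.00038458364885201685), np.int64(102))
ring t mm 2.904537892818026 [ 83.  78.  72.  71.  73.  79.  86.  88.  91.  94.  97. 100.]
```

View pics/p5.png

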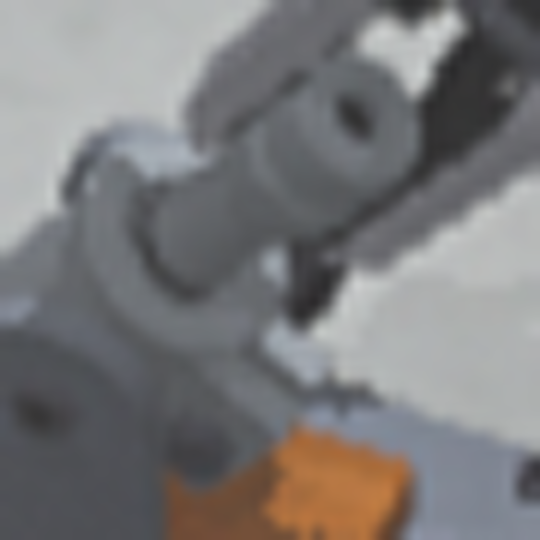

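The crop shows the ring partly into the chamfer at (150,240). As a cross-check I compare the end-face plane with the rim plane, which should be 72 mm apart when done.

```bash
python3 - <<'E'
from r import *
Mc=np.array([.5465,-.1363,.1098])
for k in "4567":
    c=dict(np.load(f"side{k}.npz")); P=cloud(c); d=P-Mc; t=d@n*1e3; rr=np.hypot(d@ex,d@ey+.0009)
    g=t[(rr<.0145)&(rr>.007)&(t>66)&(t<90)]; h,e=np.histogram(g,bins=np.arange(66,90,1)); p=e[h.argmax()]+.5
    r2=np.hypot(d@ex,d@ey); q=t[(r2>.019)&(r2<.0265)&(abs(t)<3)]
    f=g[abs(g-p)<2.5]; print(k,len(f),np.median(f).round(2),f.mean().round(2),"rim",len(q),np.median(q).round(2),q.mean().round(2))
E
```

```text
4 55 80.06 80.09 rim 89 -0.31 -0.08
5 49 73.58 73.65 rim 87 0.12 0.1
6 48 74.29 74.28 rim 86 -0.01 0.01
7 54 74.24 74.29 rim 86 0.09 0.12
```

Request:
carry_out:
  motion: ".0010 -.0006 -.00165 0 0 0 255;0 0 0 0 0 0 255;0 0 0 0 0 0 255"

```text
time_s: 11.28
ee_pos: [0.5278, -0.1274, 0.1401]
eef_rot: [2.53, -0.0, 1.054]
force: [2.4, -4.9, -1.3]
grip_width: 0.033
grip_force: 45.0
```

```bash
cat > e.py <<'E'
from r import *
Mc=np.array([.5465,-.1363,.1098]); A=[]
for k in range(6):
    c=cam("side"); P=cloud(c); d=P-Mc; t=d@n*1e3; rr=np.hypot(d@ex,d@ey+.0009)
    g=t[(rr<.0145)&(rr>.007)&(t>64)&(t<90)]; h,e=np.histogram(g,bins=np.arange(64,90,1)); p=e[h.argmax()]+.5
    r2=np.hypot(d@ex,d@ey); q=t[(r2>.019)&(r2<.0265)&(abs(t)<3)]
    A.append(g[abs(g-p)<2.5].mean()-q.mean())
print(np.round(A,2),np.mean(A)); np.savez("side8.npz",**c)
c=cam("top"); np.savez("top8.npz",**c)
E
python3 e.py; python3 q.py 8
```

```text
[70.87 71.78 72.26 71.67 71.98 71.7 ] 71.71018441097779
8 rim dn (np.float64(0.00025775980587399875), np.float64(9.243103741997128e-05), np.int64(101))
ring t mm 1.549164456578965 [ 71.  69.  70.  75.  83.  93.  97.  94.  94.  95.  98. 100.]
```

Request:
carry_out:
  motion: "0 0 0 0 0 0 120;0 0 0 0 0 0 120;0 0 0 0 0 0 120;0 0 0 0 0 0 120;0 0 0 0 0 0 120;0 0 0 0 0 0 120;-.006 .0034 .0098 0 0 0 120;-.01 .00566 .01638 0 0 0 120;-.01 .00566 .01638 0 0 0 120;-.01 .00566 .01638 0 0 0 120;-.01 .00566 .01638 0 0 0 120;0 0 0 0 0 0 120"

```text
time_s: 12.63
ee_pos: [0.4817, -0.1007, 0.2186]
eef_rot: [2.527, -0.002, 1.055]
force: [-0.1, 1.1, -0.4]
grip_width: 0.0495
grip_force: 0.0
```

```bash
python3 e.py; python3 - <<'E'
from r import *
g=np.array([.5458,-.1378,.110]); O=g-Rj.apply([-.0133,0,.110]); print("jig origin",O)
for nm,dm in(("top",[-.0007,-.0012,0]),("side",[.0007,.0013,0])):
    c=dict(np.load(nm+"8.npz")) if nm=="x" else cam(nm); P=cloud(c); V=c["pixels"].max(-1)
    q=Rj.inv().apply((P-O-dm).reshape(-1,3)).reshape(P.shape)
    m=(q[...,1]<-.055)&(q[...,1]>-.11)&(q[...,2]>.045)&(q[...,2]<.16)&(abs(q[...,0]+.06)<.08)&(V<90)
    a=q[m]; print(nm,len(a),"y",np.percentile(a[:,1],[5,50,95]).round(4))
    for z in np.arange(.05,.15,.01):
        s=a[abs(a[:,2]-z)<.005]
        if len(s): print(z.round(2),len(s),s.mean(0).round(4),s[:,0].min().round(4),s[:,0].max().round(4))
    print("top",a[np.argsort(-a[:,2])[:8]].mean(0).round(4))
E
```

```text
[72.56 71.67 71.61 72.43 71.95 71.64] 71.97765228414953
jig origin [ 0.55736428 -0.14436943  0.        ]
top 92 y [-0.0828 -0.0703 -0.0566]
0.07 2 [-0.0239 -0.0572  0.0687] -0.0262 -0.0215
0.08 2 [-0.0277 -0.056   0.0779] -0.0292 -0.0261
0.09 9 [-0.0372 -0.0582  0.0907] -0.0428 -0.0318
0.1 9 [-0.0425 -0.0613  0.1001] -0.0476 -0.0384
0.11 7 [-0.0475 -0.064   0.1087] -0.0536 -0.0438
0.12 14 [-0.0522 -0.0681  0.1201] -0.0591 -0.0464
0.13 14 [-0.0586 -0.0706  0.1298] -0.0663 -0.0539
0.14 31 [-0.0655 -0.0782  0.1406] -0.0729 -0.057
top [-0.0672 -0.0785  0.1453]
side 80 y [-0.0819 -0.0712 -0.0635]
0.1 6 [-0.0491 -0.0626  0.1026] -0.0521 -0.0466
0.11 10 [-0.0495 -0.0657  0.1108] -0.0552 -0.0445
0.12 20 [-0.0565 -0.0686  0.1209] -0.0654 -0.0496
0.13 17 [-0.0616 -0.072   0.131 ] -0.0709 -0.0539
0.14 26 [-0.0672 -0.0774  0.1403] -0.0737 -0.0582
top [-0.0686 -0.0808  0.1441]
```

Tube depth holds at 72.0 mm after release, as wanted. Next is the lever.

Request:
carry_out:
  motion: "-.0078 -.0137 .002 3.458 6.087 0 255;-.0078 -.0137 .002 3.458 6.087 0 255;-.0078 -.0137 .002 3.458 6.087 0 255;-.0078 -.0137 .002 3.458 6.087 0 255;-.0078 -.0137 .002 3.458 6.087 0 255;.0157 -.0089 0 0 0 0 255;.0157 -.0089 0 0 0 0 255;.0157 -.0089 0 0 0 0 255;0 0 0 0 0 0 255;0 0 0 0 0 0 255;0 0 0 0 0 0 255;0 0 0 0 0 0 255"

```text
time_s: 14.08
ee_pos: [0.4893, -0.1961, 0.2255]
eef_rot: [-3.141, 0.0, 1.054]
force: [-0.3, -0.3, 0.7]
grip_width: 0.0001
grip_force: 0.0
```

```bash
cat > j.py <<'E'
from r import *
O=np.array([.5574,-.1444,0]); o=ctrl.get_obs(); print("jig TCP",Rj.inv().apply(o["ee_pos"]-O).round(4),"f",Rj.inv().apply(o["force"]).round(1),o["eef_rot"].round(3),o["grip_width"])
E
python3 j.py
```

```text
jig TCP [-0.0337 -0.0786  0.2255] f [-0.1 -0.5  0.7] [-3.141  0.     1.054] 0.00011111338544613414
```

Request:
carry_out:
  motion: "0 0 -.025 0 0 0 255;0 0 -.025 0 0 0 255;0 0 -.025 0 0 0 255;0 0 -.0245 0 0 0 255;0 0 0 0 0 0 255;-.00605 .00343 -.00125 0 0 0 255;-.00605 .00343 -.00125 0 0 0 255;-.00605 .00343 -.00125 0 0 0 255;-.00605 .00343 -.00125 0 0 0 255;0 0 0 0 0 0 255"

```text
time_s: 14.92
ee_pos: [0.4648, -0.1822, 0.1219]
eef_rot: [3.14, -0.0, 1.054]
force: [-0.9, 0.0, 0.6]
grip_width: 0.0002
grip_force: 0.0
```

Request:
carry_out:
  motion: "-.00443 .00253 -.00323 0 0 0 255;-.00443 .00253 -.00323 0 0 0 255;-.00443 .00253 -.00323 0 0 0 255;-.0033 .0019 -.0057 0 0 0 255;-.0033 .0019 -.0057 0 0 0 255;0 0 0 0 0 0 255"

```text
time_s: 15.42
ee_pos: [0.4445, -0.1707, 0.0985]
eef_rot: [-3.139, 0.0, 1.054]
force: [-1.1, 0.1, -0.0]
grip_width: 0.0004
grip_force: 0.0
```

```bash
python3 j.py; python3 - <<'E'
from h import *
a=[]
for nm,(u0,u1,v0,v1) in(("top",(290,410,150,270)),("side",(220,340,120,240))):
    c=cam(nm); a.append(cv2.resize(c["pixels"][v0:v1,u0:u1,::-1],(390,390),interpolation=cv2.INTER_CUBIC))
cv2.imwrite("pics/p6.png",np.hstack(a))
E
```

```text
jig TCP [-0.0852 -0.0786  0.0985] f [-1.  -0.4 -0. ] [-3.139  0.     1.054] 0.0003918941575745812
```

View pics/p6.png

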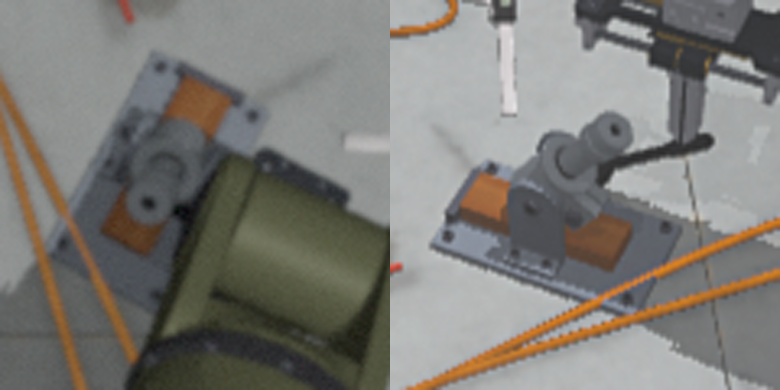

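The lever is following the fingers down. On the right, the fingers press at (685,140) just inside the tip at (707,142). I continue.

Request:
carry_out:
  motion: "-.002 .00115 -.005 0 0 0 255;-.002 .00115 -.005 0 0 0 255;-.0016 .0009 -.004 0 0 0 255;-.0013 .0007 -.004 0 0 0 255;-.001 .0005 -.003 0 0 0 255;0 0 0 0 0 0 255"

```text
time_s: 16.02
ee_pos: [0.4374, -0.1667, 0.0782]
eef_rot: [-3.141, 0.0, 1.054]
force: [0.6, 0.2, 0.1]
grip_width: 0.0002
grip_force: 0.2
```

Request:
carry_out:
  motion: "0 0 -.0015 0 0 0 255;0 0 0 0 0 0 255"

```text
time_s: 16.18
ee_pos: [0.4374, -0.1667, 0.0771]
eef_rot: [-3.14, 0.0, 1.054]
force: [-0.3, 0.0, 1.9]
grip_width: 0.0005
grip_force: 0.7
```

Request:
carry_out:
  motion: "0 0 -.0015 0 0 0 255;0 0 0 0 0 0 255"

```text
time_s: 16.35
ee_pos: [0.4376, -0.1668, 0.0757]
eef_rot: [-3.141, 0.0, 1.054]
force: [-1.6, 0.8, 1.0]
grip_width: 0.0006
grip_force: 0.9
```

Request:
carry_out:
  motion: "0 0 -.0015 0 0 0 255;0 0 0 0 0 0 255"

```text
time_s: 16.52
ee_pos: [0.4378, -0.1669, 0.0743]
eef_rot: [-3.141, -0.0, 1.054]
force: [-2.2, 1.5, 4.7]
grip_width: 0.0005
grip_force: 2.2
```

Request:
carry_out:
  motion: "0 0 -.0015 0 0 0 255;0 0 0 0 0 0 255"

```text
time_s: 16.68
ee_pos: [0.4379, -0.167, 0.0737]
eef_rot: [3.141, 0.0, 1.054]
force: [-7.3, 3.1, 17.2]
grip_width: 0.0007
grip_force: 8.4
```

Request:
carry_out:
  motion: "0 0 -.0015 0 0 0 255;0 0 0 0 0 0 255"

```text
time_s: 16.85
ee_pos: [0.438, -0.1671, 0.0731]
eef_rot: [3.141, 0.0, 1.054]
force: [-12.7, 4.7, 30.2]
grip_width: 0.0006
grip_force: 15.0
```

The force is rising steeply, so the lever is on its stop. I back off upward and check.

Request:
carry_out:
  motion: "0 0 .004 0 0 0 255;0 0 .015 0 0 0 255;0 0 .03 0 0 0 255;0 0 .03 0 0 0 255;0 0 .03 0 0 0 255;0 0 .03 0 0 0 255;-.02 -.03 0 0 0 0 255;-.02 -.03 0 0 0 0 255;-.02 -.03 0 0 0 0 255;-.01 -.03 0 0 0 0 255;0 -.03 0 0 0 0 255;0 0 0 0 0 0 255;0 0 0 0 0 0 255"

```text
time_s: 17.93
ee_pos: [0.3674, -0.3178, 0.2099]
eef_rot: [-3.141, -0.0, 1.052]
force: [1.0, 0.5, -0.1]
grip_width: 0.0006
grip_force: 0.0
```

```bash
python3 e.py; python3 q.py 8; python3 - <<'E'
from r import *
O=np.array([.5574,-.1444,0]); a=[]
for nm,dm,(u0,u1,v0,v1) in(("top",[-.0007,-.0012,0],(290,410,150,270)),("side",[.0007,.0013,0],(220,340,120,240))):
    c=cam(nm); P=cloud(c); V=c["pixels"].max(-1)
    q=Rj.inv().apply((P-O-dm).reshape(-1,3)).reshape(P.shape)
    m=(q[...,1]<-.05)&(q[...,1]>-.11)&(q[...,2]>.035)&(q[...,2]<.16)&(q[...,0]<-.03)&(q[...,0]>-.15)&(V<90); b=q[m]
    for x in(-.12,-.11,-.1,-.09,-.08):
        s=b[abs(b[:,0]-x)<.005]; 
        if len(s): print(nm,x,len(s),s.mean(0).round(4),np.percentile(s[:,2],90).round(4))
    a.append(cv2.resize(c["pixels"][v0:v1,u0:u1,::-1],(390,390),interpolation=cv2.INTER_CUBIC))
    if nm=="side": cv2.imwrite("pics/p7.png",np.hstack(a))
E
```

```text
[71.11 72.34 71.8  71.8  72.12 71.55] 71.78687156635537
8 rim dn (np.float64(0.0003464455462303137), np.float64(0.0002886508902910213), np.int64(101))
ring t mm 1.6930583380570614 [72. 67. 67. 71. 79. 92. 97. 91. 89. 92. 95. 98.]
top -0.12 9 [-0.1169 -0.0796  0.0715] 0.0743
top -0.11 24 [-0.1097 -0.0782  0.0729] 0.0761
top -0.1 26 [-0.0999 -0.0752  0.0715] 0.0747
top -0.09 26 [-0.09   -0.0715  0.0713] 0.0745
top -0.08 20 [-0.0804 -0.0679  0.0693] 0.0724
side -0.12 6 [-0.1165 -0.0784  0.0718] 0.0749
side -0.11 20 [-0.1099 -0.0771  0.0726] 0.0765
side -0.1 16 [-0.0994 -0.0728  0.0711] 0.0742
side -0.09 18 [-0.0904 -0.0694  0.0716] 0.075
side -0.08 15 [-0.0807 -0.0675  0.07  ] 0.0727
```

View pics/p7.png

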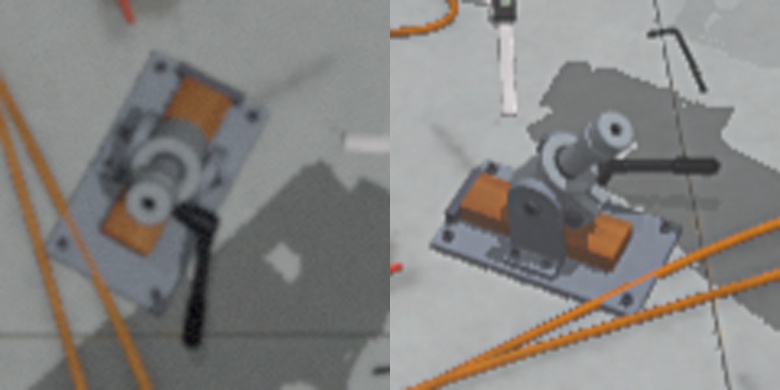

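The picture shows the lever nearly level, with its tip at (715,166) in the right crop. Its measured top is 76 mm high, which matches the stop. The tube is still at depth and the tools are untouched.

```bash
python3 -c "
from station import ctrl;print(ctrl.hand_in())"
```

```text
the job is handed in; nothing more can be done
None
```

I slid the long guide tube into the leaning bore to its ring, to within about 1–2 mm by the camera measurements. I then swung the clamping lever down onto its stop, left the short tube, calliper and hex key alone, and handed the job in.

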